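# Bring the press's castle nut to the next slot and lock it

### The arm

A 7-joint arm with a two-finger parallel gripper is mounted at the origin on the work surface. World frame = base frame: x ahead of the robot, y to its left, z up, the work surface at z = 0. Lengths are in mm, angles in rad, forces in N, time in s.
With the tool pointing down it reaches from about 425 to 1025 mm from the base axis. Payload 3.6 kg.
Tool frame: the origin (TCP) lies midway between the tips of the shut fingers; the grasp point (between the pads) lies 19 mm behind it; z points along the fingers, y is the line along which they close (so a half turn about z gives the same grasp; the last joint's range is limited). The gripper opens to 85 mm and grips with 20 to 120 N. Pads are 22 mm wide; open, the fingers measure 114 mm over their backs; the gripper's body (76 mm by 85 mm) begins 54 mm behind the grasp point. The pads swing forward as they close: fully open they stand 13 mm farther back than shut.
Start: joints at [1.169, 0.591, 0.048, 1.609, -0.033, 0.943, -0.034], TCP at [219.649, -690.93, 207.002] pointing down, gripper open.
Joint ranges: [-2.69, 2.69], [-0.47, 2.24], [-1.27, 1.36], [0.19, 2.51], [-1.53, 4.68], [0.08, 2.07], [-3.09, 3.09]. Speed limits (rad/s): [2.57, 2.57, 3.14, 3.14, 3.14, 3.14, 3.14].

### API

Orientations are given as a rotation vector (axis times angle).
In Python, from plant import telemetry, snapshot, get_calibration, workorder, models gives the robot as it stands. The module is installed in compiled form; this text tells all that it offers.
- The arm moves only by the tool servo_tool, never from a script. Its argument "rows" is a list of rows, each a list of 7 numbers: the shift along the tool's x, y, z in mm, then the turn, a rotation vector about the tool's x, y, z in degrees, then the finger opening in mm, from 0 to 85.4. A call has 1 to 5 rows; each row is the pose to reach, as a shift and turn from the pose commanded when the call began, along the tool's axes at that moment; what a row does not reach only later rows make up. A row lasts 1/8 s, in which the tool goes at most 62.5 mm and 10.7 degrees, less where a joint would pass 70% of its speed; a pose out of reach is approached as far as the arm can. A call with a gripper value outside its range is refused whole. The fingers move at their own pace and stop on an object; "squeeze" is the grip in N (left out, the last holds). Time passes only in rows, so rows that repeat a pose let the fingers close. It gives the time, the measured TCP pose, the force, the opening and the grip force at its end, in the units of the state.
- telemetry.observe(): the state, without advancing time (a new reading comes with each control period).
- snapshot(name): name is "scene" or "side" or "wrist"; returns the picture (400x640x3 uint8, blue, green, red); there is no depth.
- get_calibration(name): a dict with "fx", "fy", "cx", "cy" (pixels), "position" and "rotation" of the camera in the world; the wrist camera has in their place "T_tool_cam" (4x4, takes a point from camera to tool coordinates, whose origin is the TCP and whose axes are the flange's). Camera axes: x right, y down, z forward; pixel columns grow to the right and rows downward; lengths in mm; the calibration is good to about 2 mm. The wrist camera is an equidistant fisheye: a pixel r from the principal point sees the ray r / f radians off the axis. A picture is of the moment at which its call begins: read the wrist's pose just before it. get_calibration takes no time and is no camera call.
- workorder.job_done(): hands the job in; it is judged then, once.
Trained networks look in the newest picture that a camera, given by its name, has taken for a name from the list of things; names that differ only in an ending like _2 or _b are one class to them, and where a whole thing is asked for, a point or a joint stands for the part that bears it (a point fixed in the world has none). Each returns a list of dicts, best first, with "confidence" (0 to 1); they miss things now and then, are a little off and sometimes report something else, mostly with a low value. They report only what shows in the picture. A call takes as long as a camera call.
- models.search_frame(camera, name): "bbox" ([left, top, right, bottom] as shares, 0 to 1, of the picture: columns of its width, rows of its height, round what is visible of it).
- models.mark_of(camera, name): "location" ([column, row] as shares, 0 to 1, of the picture: columns of its width, rows of its height: a listed point, or the origin of a listed thing).
The state is a dict: "time_s": time; "joint_pos": joint angles; "dq": joint speeds; "joint_efforts": joint torques, N m; "tcp_pos": TCP position; "eef_rot": TCP orientation; "force": force on the tool from outside, world axes, zero at the start; "moment": the same for the moment, N m; "gripper_width": opening from 0.0 (shut) to 1.0 (fully open); "gripper_force": force on a finger pad.
Only numpy, scipy, OpenCV 4.12 (cv2) and the standard library are available. Lean on these libraries where they do the work, as an engineer would, in place of code of your own. Each camera call takes 0.05 s, during which the arm holds its last target. There are 200 camera calls.

### The job

The castle nut that holds the swinging head of the blue hand press has been run down, but none of its slots lines up with the cross hole in the threaded column end. Tighten it clockwise (seen from above) just to the next slot that lines up with the cross hole, no further and never back to the slot before, and then push the loose locking pin through the slots and the cross hole, from either side, until its square shoulder stops against the nut. Let go of it there, and leave the other things on the bench where they are.

Things in the scene. Friction and masses are not known exactly. Their poses are not given: they have to be found in the camera images.
- press: Blue cast hand press, fixed. Origin on the bench under its column, z up, x along the head to the ram. Base 290 x 170 mm (x -70 to 220). Head's top flat, 205 mm high, round hub of radius 47 mm about the column, 66 mm wide beam to the ram. Ram at x 145 mm, 28 mm thick, up to 248 mm high; lever beside it at y -76 mm, below the head's top. Nothing on it is above 263 mm.
- cross_hole (a point): Centre of the cross hole in the upright column end (dark steel, diameter 39 mm), 249 mm above the bench; axes as the press. The hole, 10 mm wide and high, runs right through along this y axis, behind the nut's crown. A bright line scribed on the column's end face, 13.5 mm above this point, runs along the hole.
- nut (a joint): Turn of the nut in rad, growing clockwise seen from above (tightening). At 0 two opposite slots line up with the cross hole; slots line up every 1.047 rad. It starts between -0.85 and -0.25, so the next slot is in line at 0. The nut stays at its height, turns stiffly (0.4 N m) and stays where it is left.
- nut_top (a point): Centre of the crown's top, 257 mm up; frame turns with the nut, z up. Steel castle nut 46 mm high on a washer (6 mm thick, radius 38 mm): below, 28 mm of hexagon, 60 mm across flats; above, an 18 mm crown, diameter 54 mm, with six slots 10 mm wide down to the hexagon, at mid-flat. x and every 60 degrees from it point out through a slot, square to a flat. Column end 5.5 mm above.
- pin: Loose steel locking pin, 134 mm long, 0.12 kg, lying level on the bench left or right of the press. Origin on its axis at the shoulder, 8 mm up as it lies. Along +x the shank, diameter 7, length 68 mm, last 10 mm tapered; along -x the square handle, 16 x 16 x 45 mm (its front is the shoulder), then a wire eye 23 mm wide. It balances in the handle: hold it there.
- pin_mid (a point): Point on the pin's axis 27.5 mm from the shoulder towards the point; the frame is the pin's, x along the shank to the point. It lies in the middle of the cross hole when the pin is fully home.
- punch: Bystander: dark round drive punch, 132 mm long, 16 mm thick, lying on the bench at the side where the pin is not. Origin on its axis, x along it.
- slicker: Bystander: pale wooden edge slicker, 130 x 30 x 22 mm, lying to the right of the press. Origin under its middle.
- setter: Bystander: steel rivet setter with a brass end, 120 x 22 x 18 mm, lying to the left of the press. Origin under its middle.
- jar: Bystander: amber jar with a steel lid, diameter 68 mm, 75 mm high. Origin under its middle.
- tin: Bystander: bare metal tin, diameter 74 mm, 90 mm high. Origin under its middle.
- hammer: Bystander: hammer with a wooden handle, lying at the right edge. Origin under its middle.

How it is judged (in metres and radians):
On the way, in this order (a step that is already met when the one before it is completed fails the run):
1. the nut is turned so that the next slot lines up with the cross hole (within 0.07 rad), the pin still out (value of joint nut between -0.07 and 0.07 rad and distance between pin_mid and cross_hole above 0.06 m), for 0.3 s.
2. the pin is through the slots and the cross hole, its shoulder within 6 mm of the nut (distance between pin_mid and cross_hole below 0.0065 m and angle between the x axis of pin_mid and the y axis of cross_hole, either way round below 0.15 rad), for 0.2 s.
At the end, for the whole second after the job is handed in: The pin is home through slots and cross hole, from either side: pin_mid within 6.5 mm of the cross hole's middle, axes within 0.15 rad; the nut within 0.12 rad of that next slot; the pin released and at rest; bystanders within 30 mm of where they were (all of step 2 and value of joint nut between -0.12 and 0.12 rad and linear speed of pin below 0.02 m/s and contact force between the fingers and pin below 0.1 N); the robot touches nothing.
It fails at once if the nut is turned past the next slot (more than 0.15 rad) (value of joint nut above 0.15 rad).
It fails at once if the nut is turned back towards the slot before (below -0.97 rad) (value of joint nut below -0.97 rad).
It fails at once if another thing on the bench is moved by more than 30 mm (distance of any of punch, slicker, setter, jar, tin, hammer from where it was at the start of the episode above 0.03 m).
It also fails if it takes over 66 s, if anything falls off the work surface, if the arm or the gripper's body presses on something with over 40 N, if the wrist force passes 120 N, or if a joint passes its speed limit or range.

## Working session

There is one attempt and no reset: what is moved stays moved. The work goes in short steps, Python scripts to look and compute and a tool call to move; the robot and the scene stay as the last step left them, time stands still between calls to the robot, and variables do not carry over. Pictures are saved under pics/ and viewed, at most 10 in all, crops included, and the job is handed in when it is done.

Besides the shell and the picture viewer there is one more tool, called after ">>>" as a command line: name --pt "numbers of a row" for each row, then --argument value for the rest. servo_tool: Moves the arm, as the interface text tells. Its arguments: {"type":"object","properties":{"rows":{"type":"array","items":{"type":"array","items":{"type":"number"}}},"squeeze":{"type":"number"}},"required":["rows"]}

```bash
mkdir -p pics; cat > h.py <<'E'
import numpy as np, cv2
from scipy.spatial.transform import Rotation as R
from plant import telemetry, snapshot, get_calibration, workorder, models
def cam(name, st=None):
    c=get_calibration(name)
    if name=='wrist':
        st=st or telemetry.observe()
        T=np.array(c['T_tool_cam']); Rt=R.from_rotvec(st['eef_rot']).as_matrix()
        return c, Rt@T[:3,3]+np.array(st['tcp_pos']), Rt@T[:3,:3]
    return c, np.array(c['position'],float), np.array(c['rotation'],float)
def ray(k,uv):
    c,p,Rm=k; x=(uv[0]-c['cx'])/c['fx']; y=(uv[1]-c['cy'])/c['fy']
    if 'T_tool_cam' in c:
        r=np.hypot(x,y); s=np.sin(r)/max(r,1e-9); d=np.array([x*s,y*s,np.cos(r)])
    else: d=np.array([x,y,1.])
    d=Rm@d; return p,d/np.linalg.norm(d)
def proj(k,P):
    c,p,Rm=k; q=Rm.T@(np.array(P,float)-p)
    if 'T_tool_cam' in c:
        h=np.hypot(q[0],q[1]); t=np.arctan2(h,q[2]); q=np.array([q[0]/h*t,q[1]/h*t,1])
    return np.array([c['cx']+c['fx']*q[0]/q[2], c['cy']+c['fy']*q[1]/q[2]])
def atz(r,z): p,d=r; return p+d*(z-p[2])/d[2]
def tri(rs):
    A=sum(np.eye(3)-np.outer(d,d) for p,d in rs); b=sum((np.eye(3)-np.outer(d,d))@p for p,d in rs)
    return np.linalg.solve(A,b)
E
python3 - <<'E'
from h import *
np.set_printoptions(precision=4,suppress=True)
s=telemetry.observe(); print(s)
for n in ['scene','side','wrist']:
    k=cam(n,s); print(n,k)
    im=snapshot(n); cv2.imwrite(f'pics/{n}0.png',im)
    for t in ['cross_hole','nut_top','pin','pin_mid','press']:
        r=models.mark_of(n,t)
        print(n,t,[(round(a['confidence'],2),np.round(np.array(a['location'])*[640,400],1)) for a in r[:2]])
E
```

```text
{'time_s': 0.0, 'joint_pos': array([ 1.1695,  0.5921,  0.0483,  1.6099, -0.0333,  0.9427, -0.0337]), 'dq': array([-0.0015, -0.0005,  0.0003, -0.0007, -0.0013,  0.0005,  0.0002]), 'joint_efforts': array([ -0.0004, -54.8686,   1.5467, -19.812 ,   0.0094,   0.0086,
         0.    ]), 'tcp_pos': array([ 219.3697, -690.0657,  205.7984]), 'eef_rot': array([-3.1022, -0.4813,  0.0007]), 'force': array([-0.4763, -0.0531,  0.2198]), 'moment': array([-0.0139,  0.0078, -0.03  ]), 'gripper_force': 0.0, 'gripper_width': 1.0010118293920038}
scene ({'fx': 403.17868950801244, 'fy': 403.17868950801244, 'cx': 316.31715170716956, 'cy': 197.54960254754226, 'position': array([984.7387, 763.2228, 798.8208]), 'rotation': array([-0.6987, -2.4649,  1.2928])}, array([984.7387, 763.2228, 798.8208]), array([-0.6987, -2.4649,  1.2928]))
scene cross_hole [(0.65, array([304.2, 183.3])), (0.52, array([285.1, 189.9]))]
scene nut_top [(0.76, array([311. , 181.8])), (0.32, array([306.5, 183.7]))]
scene pin [(0.4, array([288.1, 192.9]))]
scene pin_mid [(0.67, array([294.2, 183.4]))]
scene press []
side ({'fx': 419.59783
[... 429 characters left out ...]
03.3]))]
side pin_mid [(0.56, array([320.3, 163.5])), (0.43, array([310.4, 301.7]))]
side press [(0.8, array([318.7, 231. ]))]
wrist ({'fx': 309.70691628693146, 'fy': 309.70691628693146, 'cx': 316.6364719265221, 'cy': 201.35593991144373, 'T_tool_cam': array([[   0.0007,   -0.9654,   -0.2608,   65.7634],
       [   1.    ,    0.0005,    0.001 ,    0.0453],
       [  -0.0008,   -0.2608,    0.9654, -166.098 ],
       [   0.    ,    0.    ,    0.    ,    1.    ]])}, array([ 282.187 , -670.5381,  371.8887]), array([[ 0.3037, -0.9196, -0.2491],
       [-0.9528, -0.2935, -0.0779],
       [-0.0015,  0.2609, -0.9654]]))
wrist cross_hole []
wrist nut_top []
wrist pin []
wrist pin_mid []
wrist press []
```

```bash
sed -i "s/np.array(c\['rotation'\],float)$/R.from_rotvec(c['rotation']).as_matrix()/" h.py
python3 - <<'E'
import cv2,numpy as np
a=cv2.imread('pics/scene0.png');b=cv2.imread('pics/side0.png')
cv2.imwrite('pics/both.png',cv2.resize(np.vstack([a[60:360],b[60:360]]),(640,600)))
from h import *
u={'scene':{'ch':(304.2,183.3),'nt':(311,181.8)},'side':{'ch':(320.9,165),'nt':(317.6,161.9)}}
for t in ['ch','nt']:
    print(t,tri([ray(cam(n),u[n][t]) for n in u]))
print('pin side',atz(ray(cam('side'),(325.1,303.3)),8),atz(ray(cam('side'),(310.4,301.7)),8),'press',atz(ray(cam('side'),(318.7,231)),0))
E
```

```text
ch [539.51248927  19.77478226 250.1526862 ]
nt [529.77404788  31.56901777 257.34729441]
pin side [ 431.99665866 -308.56754141    8.        ] [ 396.2377219  -290.09142655    8.        ] press [531.89921821  19.12275657   0.        ]
```

View pics/both.png

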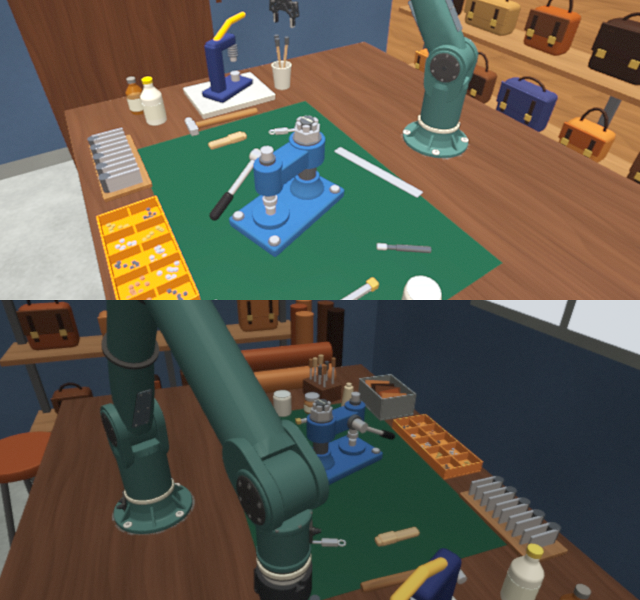

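```bash
cat >> h.py <<'E'
def delta(P,yaw=None,st=None):
    """tool-frame shift & rotvec deg to TCP P with tool down and tool x at world yaw (deg)"""
    st=st or telemetry.observe(); R0=R.from_rotvec(st['eef_rot'])
    sh=R0.inv().apply(np.array(P,float)-st['tcp_pos'])
    x=R0.as_matrix()[:,0]; y0=np.degrees(np.arctan2(x[1],x[0]))
    if yaw is None: yaw=y0
    R1=R.from_euler('z',yaw,degrees=True)*R.from_euler('x',180,degrees=True)
    return np.round(sh,1), np.round((R0.inv()*R1).as_rotvec(degrees=True),2), round(y0,2)
E
python3 -c "
from h import *
print(delta([500,-130,420],0))"
```

```text
(array([ 437.1, -449.6, -213. ]), array([ 0.  ,  0.  , 17.63]), np.float64(17.63))
```

>>> servo_tool --pt "0 0 -60 0 0 0 85" --pt "40 -40 -85 0 0 0 85" --pt "80 -80 -105 0 0 4 85" --pt "120 -120 -120 0 0 8 85" --pt "160 -165 -135 0 0 12 85"

```text
time_s: 1.52
tcp_pos: [323.1, -483.7, 342.8]
eef_rot: [3.137, 0.151, 0.001]
force: [0.7, 0.4, 1.0]
gripper_width: 0.994
gripper_force: 0.0
```

>>> servo_tool --pt "40 -40 -8 0 0 2 85" --pt "80 -80 -20 0 0 4 85" --pt "120 -120 -30 0 0 5.6 85" --pt "160 -160 -40 0 0 5.6 85" --pt "200 -200 -60 0 0 5.6 85"

```text
time_s: 2.15
tcp_pos: [501.8, -264.8, 402.0]
eef_rot: [-3.141, -0.001, 0.002]
force: [0.1, -1.0, -0.4]
gripper_width: 0.996
gripper_force: 0.0
```

```bash
python3 -c "
from h import *
print(delta([500,-130,420],0),telemetry.observe()['tcp_pos'],telemetry.observe()['time_s'])"
```

```text
(array([  -1.8, -134.8,  -18. ]), array([-0.02,  0.07,  0.03]), np.float64(0.03)) [ 501.84108198 -264.80713341  401.96342865] 2.15
```

>>> servo_tool --pt "0 -50 -18 0 0 0 85" --pt "0 -100 -18 0 0 0 85" --pt "0 -135 -18 0 0 0 85" --pt "0 -135 -18 0 0 0 85"

```text
time_s: 2.65
tcp_pos: [501.6, -127.7, 420.4]
eef_rot: [-3.141, -0.012, -0.001]
force: [0.2, -0.5, -0.4]
gripper_width: 0.997
gripper_force: 0.0
```

```bash
python3 - <<'E'
from h import *
s=telemetry.observe(); k=cam('wrist',s); im=snapshot('wrist'); cv2.imwrite('pics/w1.png',im); print(s['tcp_pos'],s['eef_rot'])
k2=cam('side'); im2=snapshot('side'); cv2.imwrite('pics/s1.png',im2)
for t in ['cross_hole','nut_top','pin','pin_mid','press','slicker','punch']:
  for n in ['wrist','side']:
    r=models.mark_of(n,t)
    z={'cross_hole':249,'nut_top':257,'pin':8,'pin_mid':8}.get(t,0)
    print(n,t,[(round(a['confidence'],2),np.round(uv:=np.array(a['location'])*[640,400],1),np.round(atz(ray(k if n=='wrist' else k2,uv),z),1)) for a in r[:2]])
E
```

```text
[ 501.64000585 -127.68618398  420.44419351] [-3.14064505e+00 -1.16017464e-02 -1.30536091e-03]
wrist cross_hole [(0.79, array([188.2, 153.5]), array([532.6,  21. , 249. ]))]
side cross_hole [(0.16, array([310. , 182.1]), array([469.5, -67.4, 249. ]))]
wrist nut_top [(0.56, array([184.8, 152. ]), array([535.3,  21.7, 257. ]))]
side nut_top [(0.66, array([320.4, 163. ]), array([534.5,  23.5, 257. ])), (0.63, array([312.7, 179.3]), array([477.5, -67.8, 257. ]))]
wrist pin [(0.74, array([401.2, 195.8]), array([ 424.3, -295.4,    8. ]))]
side pin [(0.48, array([322.3, 300.9]), array([ 427.9, -297.7,    8. ])), (0.18, array([318.4, 165.4]), array([691.7, 466.3,   8. ]))]
wrist pin_mid [(0.56, array([398.7, 207.9]), array([ 399.4, -292.2,    8. ]))]
side pin_mid [(0.49, array([309.6, 304.2]), array([ 391.3, -298.1,    8. ])), (0.19, array([319.4, 228.9]), array([534.5,  19.3,   8. ]))]
wrist press [(0.86, array([237.4, 133.5]), array([543.3,  24.9,   0. ]))]
side press [(0.77, array([319.6, 229.4]), array([538. ,  26.9,   0. ]))]
wrist slicker [(0.77, array([431.7,  95.4]), array([ 625.3, -351.2,    0. ])), (0.5, array([402.1, 198.6]), array([ 416.6, -300.1,    0. ]))]
side slicker [(0.72, array([396.5, 299.3]), array([ 627.8, -351.5,   -0. ]))]
wrist punch [(0.88, array([117. , 189.6]), array([433.3, 323.4,   0. ]))]
side punch [(0.45, array([269. , 188.8]), array([440.6, 349.8,   0. ]))]
```

View pics/w1.png

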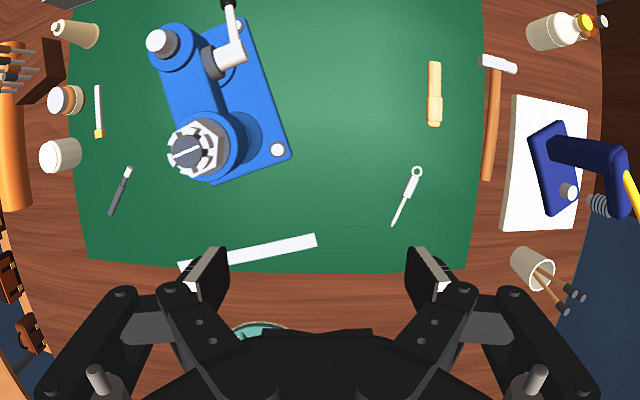

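>>> servo_tool --pt "10 -50 10 0 0 0 85" --pt "20 -100 30 0 0 0 85" --pt "33 -149 55 0 0 0 85" --pt "33 -149 70 0 0 0 85" --pt "33 -149 70 0 0 0 85"

```text
time_s: 4.08
tcp_pos: [533.4, 16.7, 348.7]
eef_rot: [3.141, 0.001, -0.005]
force: [0.4, -0.0, 0.3]
gripper_width: 0.997
gripper_force: 0.0
```

```bash
python3 - <<'E'
from h import *
s=telemetry.observe(); k=cam('wrist',s); im=snapshot('wrist'); cv2.imwrite('pics/w2.png',im); print(s['tcp_pos'],s['eef_rot'],s['joint_pos'])
for t in ['cross_hole','nut_top','press']:
    r=models.mark_of('wrist',t)
    z={'cross_hole':249,'nut_top':257,'pin':8,'pin_mid':8}.get(t,0)
    print(t,[(round(a['confidence'],2),np.round(uv:=np.array(a['location'])*[640,400],1),np.round(atz(ray(k,uv),z),1)) for a in r[:2]])
# rectified top-down patches at z=262.5 and 257, 4px/mm, 120mm
c=np.array([535,22])
g=np.linspace(-50,50,400); out=[]
for z in (262.5,257):
    mp=np.array([[proj(k,[c[0]-v,c[1]-u,z]) for u in g] for v in g],np.float32)
    out.append(cv2.remap(im,mp,None,cv2.INTER_CUBIC))
cv2.imwrite('pics/rect2.png',np.vstack([cv2.resize(im[:, :],(640,400))[:, :],]) if 0 else np.hstack(out))
E
```

```text
[533.38909391  16.72010522 348.69975341] [ 3.14057421e+00  1.09289591e-03 -5.03780665e-03] [ 0.09670701  0.21282525 -0.25684306  1.86166487  0.06151866  1.07800523
 -1.75399676]
cross_hole []
nut_top []
press [(0.56, array([159.7, 215.8]), array([430.1, 316.1,   0. ]))]
```

View pics/rect2.png

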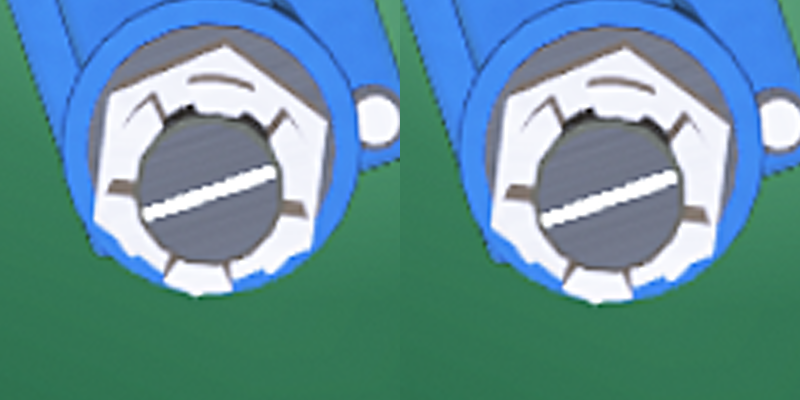

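```bash
cat > ov.py <<'E'
from h import *
def rect(im,k,c,z,half=40,n=400):
    g=np.linspace(-half,half,n)
    mp=np.array([[proj(k,[c[0]-v,c[1]-u,z]) for u in g] for v in g],np.float32)
    return cv2.remap(im,mp,None,cv2.INTER_CUBIC)
def line_meas(im,k,c,z=262.5):
    r=rect(im,k,c,z,25,500); g=cv2.cvtColor(r,cv2.COLOR_BGR2GRAY)
    yy,xx=np.mgrid[:500,:500]; m=((g>170)&(np.hypot(xx-250,yy-250)<165)).astype(np.uint8)
    n,l,st,ce=cv2.connectedComponentsWithStats(m); i=1+np.argmax(st[1:,4])
    ys,xs=np.nonzero(l==i); (a,b),(w,h),ang=cv2.minAreaRect(np.float32(np.c_[xs,ys]))
    P=np.c_[c[1]-(-25+xs*50/499),c[0]-(-25+ys*50/499)][:,::-1]
    mu=P.mean(0); d=np.linalg.svd(P-mu,full_matrices=False)[2][0]; d*=np.sign(d[1])
    return mu,np.degrees(np.arctan2(d[1],d[0]))%180,(w/10,h/10),proj(k,[*mu,z])
def overlay(im,k,c,hole,nut,crop=130,s=4):
    """hole: world angle deg of hole axis, nut: world angle of a slot"""
    o=cv2.resize(im,None,fx=s,fy=s,interpolation=cv2.INTER_CUBIC)
    def poly(pts,col,closed=True):
        q=np.array([(proj(k,p)+.5)*s for p in pts],np.int32); cv2.polylines(o,[q],closed,col,1)
    e=lambda a:np.array([np.cos(np.radians(a)),np.sin(np.radians(a))])
    P=lambda r,a,z:[*(np.array(c)+r*e(a)),z]
    poly([P(60/3**.5,nut+30+60*i,239) for i in range(6)],(0,0,255))
    poly([P(27,a,257) for a in range(0,360,5)],(255,0,255)); poly([P(19.5,a,262.5) for a in range(0,360,5)],(0,255,255))
    for i in range(6):
        for sd in (5,-5):
            u=e(nut+60*i); v=np.array([-u[1],u[0]])*sd
            poly([[*(np.array(c)+u*r+v),257] for r in (20,26.5)],(0,200,0),False)
    poly([P(19,hole,262.5),P(-19,hole,262.5)],(255,0,0),False)
    q=proj(k,[*c,257])*s; h=300
    x0=int(np.clip(q[0]-h,0,o.shape[1]-2*h)); y0=int(np.clip(q[1]-h,0,o.shape[0]-2*h))
    return o[y0:y0+2*h,x0:x0+2*h]
class S(dict): pass
E
python3 - <<'E'
from ov import *
im1=cv2.imread('pics/w1.png'); im2=cv2.imread('pics/w2.png')
k1=cam('wrist',dict(tcp_pos=[501.64,-127.686,420.444],eef_rot=[-3.14064505e+00,-1.16017464e-02,-1.30536091e-03]))
k2=cam('wrist',dict(tcp_pos=[533.389,16.72,348.70],eef_rot=[3.14057421e+00,1.09289591e-03,-5.03780665e-03]))
ms=[line_meas(i,k,(537,20)) for i,k in((im1,k1),(im2,k2))]; print(ms)
print('tri',tri([ray(k,m[3]) for k,m in zip((k1,k2),ms)]))
cv2.imwrite('pics/ov2.png',overlay(im2,k2,ms[1][0],ms[1][1],83.2))
E
```

```text
[(array([536.24527773,  19.666463  ]), np.float64(108.8381621618244), (5.504939270019531, 32.98215942382812), array([184.43727622, 151.6351353 ])), (array([536.67405041,  19.71167861]), np.float64(108.93643431572652), (4.430825805664062, 32.95890808105469), array([312.58163946, 194.58753591]))]
tri [536.38307188  19.7778297  262.07686289]
```

View pics/ov2.png

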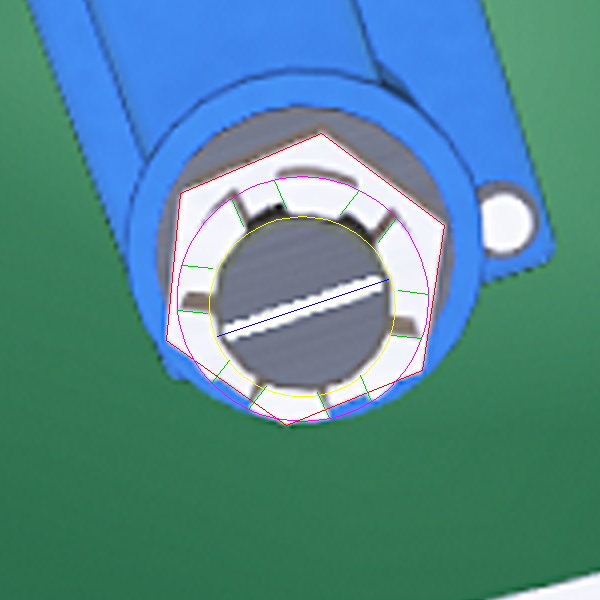

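```bash
python3 -c "
from h import *
print(delta([536.5,19.7,208],-6.8),telemetry.observe()['tcp_pos'])"
```

```text
(array([  1.4,  -3.8, 143. ]), array([ 0.02, -0.1 ,  6.67]), np.float64(-0.13)) [534.86700548  15.91325475 350.9560318 ]
```

>>> servo_tool --pt "2 -3.5 20 0 0 6.7 85" --pt "2 -3.5 50 0 0 6.7 85" --pt "2 -3.5 75 0 0 6.7 85" --pt "2 -3.5 75 0 0 6.7 85"

```text
time_s: 4.78
tcp_pos: [535.3, 19.8, 274.1]
eef_rot: [3.135, -0.185, -0.005]
force: [-0.5, -0.1, -0.2]
gripper_width: 1.001
gripper_force: 0.0
```

```bash
python3 -c "
from h import *
d=delta([536.5,19.7,208],-6.8);print(d,telemetry.observe()['tcp_pos'])
for n in range(3): snapshot('wrist'); print(delta([536.5,19.7,208],-6.8))
"
```

```text
(array([ 1.4, -0.1, 66.1]), array([0.06, 0.17, 0.04]), np.float64(-6.76)) [535.25696132  19.78818359 274.07489674]
(array([ 0.1,  0.4, 67.4]), array([0.01, 0.01, 0.05]), np.float64(-6.75))
(array([-0.7,  0.9, 68.2]), array([-0.01, -0.11,  0.07]), np.float64(-6.73))
(array([-1.1,  1.1, 68.5]), array([-0.03, -0.16,  0.08]), np.float64(-6.72))
```

>>> servo_tool --pt "0 0.4 30 0 0 0 85" --pt "0 0.4 55 0 0 0 85" --pt "0 0.4 68 0 0 0 85" --pt "0 0.4 68 0 0 0 85"

```text
time_s: 5.42
tcp_pos: [536.5, 20.5, 207.2]
eef_rot: [3.136, -0.183, -0.0]
force: [-0.3, 0.3, -0.4]
gripper_width: 0.996
gripper_force: 0.0
```

>>> servo_tool --pt "0 0 0 0 0 0 50" --pt "0 0 0 0 0 0 50" --pt "0 0 0 0 0 0 50" --pt "0 0 0 0 0 0 50" --squeeze 60

```text
time_s: 5.92
tcp_pos: [537.3, 20.2, 209.3]
eef_rot: [3.136, -0.183, 0.004]
force: [-2.4, -1.2, 8.1]
gripper_width: 0.651
gripper_force: 61.7
```

>>> servo_tool --pt "0 0 0 0 0 6 50" --pt "0 0 0 0 0 13 50" --pt "0 0 0 0 0 20 50" --pt "0 0 0 0 0 27 50" --pt "0 0 0 0 0 32 50"

```text
time_s: 6.55
tcp_pos: [537.1, 19.9, 209.2]
eef_rot: [2.963, -1.04, 0.004]
force: [-2.8, -1.7, 8.0]
gripper_width: 0.655
gripper_force: 61.9
```

>>> servo_tool --pt "0 0 0 0 0 0 50" --pt "0 0 0 0 0 0 50"

```text
time_s: 6.8
tcp_pos: [537.1, 19.8, 209.3]
eef_rot: [2.964, -1.039, 0.004]
force: [-1.7, -2.0, 8.5]
gripper_width: 0.652
gripper_force: 61.8
```

```bash
python3 - <<'E'
from ov import *
s=telemetry.observe(); k=cam('wrist',s); im=snapshot('wrist'); cv2.imwrite('pics/w3.png',im)
_,_,y=delta([0,0,0],0,s); print(s['tcp_pos'],y,s['moment'],s['force'],s['joint_pos'][6])
cv2.imwrite('pics/ov3.png',overlay(im,k,(536.6,19.7),108.9,y+90))
E
```

```text
[537.09247353  19.84604872 209.25007431] -38.65 [-0.51420145  0.6264055   0.06778265] [-1.68155194 -1.97202738  8.48948605] -2.4165415374343393
```

View pics/ov3.png

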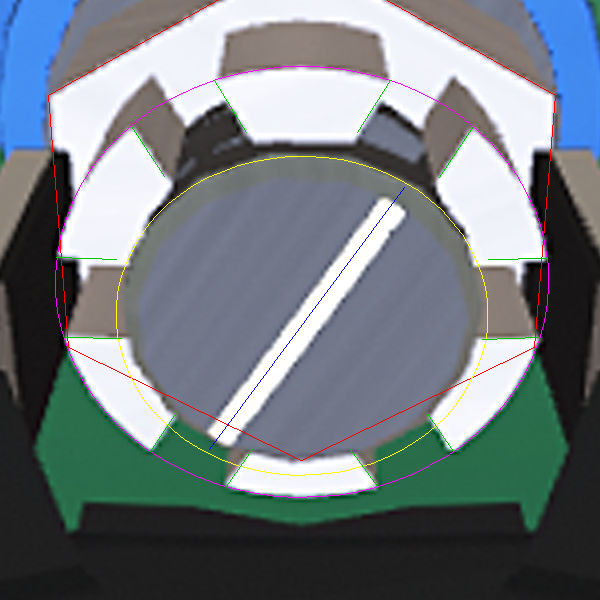

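>>> servo_tool --pt "0 0 0 0 0 2.4 50" --pt "0 0 0 0 0 2.4 50" --pt "0 0 0 0 0 2.4 50"

```text
time_s: 7.22
tcp_pos: [537.1, 19.8, 209.3]
eef_rot: [2.942, -1.1, 0.004]
force: [-2.0, -1.3, 8.0]
gripper_width: 0.654
gripper_force: 62.0
```

```bash
python3 - <<'E'
from ov import *
s=telemetry.observe(); k=cam('wrist',s); im=snapshot('wrist')
_,_,y=delta([0,0,0],0,s); print(s['tcp_pos'],y)
print(line_meas(im,k,(536.6,19.7)))
E
```

```text
[537.07451263  19.832815   209.26298467] -40.99
(array([536.45373792,  19.68118126]), np.float64(108.84976466794683), (3.2890884399414064, 32.95905456542969), array([316.98726727, 284.04416193]))
```

>>> servo_tool --pt "0 0 0 0 0 0 85" --pt "0 0 0 0 0 0 85" --pt "0 0 0 0 0 0 85" --pt "0 0 -20 0 0 0 85" --pt "0 0 -70 0 0 0 85"

```text
time_s: 7.9
tcp_pos: [534.2, 20.5, 275.4]
eef_rot: [2.94, -1.101, -0.009]
force: [0.9, 1.0, -0.6]
gripper_width: 0.991
gripper_force: 0.0
```

>>> servo_tool --pt "0 0 -60 0 0 -10 85" --pt "0 0 -70 0 0 -20 85" --pt "0 0 -70 0 0 -30 85" --pt "0 0 -70 0 0 -41 85" --pt "0 0 -70 0 0 -41 85"

```text
time_s: 8.52
tcp_pos: [536.1, 20.6, 346.8]
eef_rot: [-3.141, 0.005, 0.001]
force: [0.5, 0.0, -0.6]
gripper_width: 0.997
gripper_force: 0.0
```

```bash
python3 - <<'E'
from ov import *
s=telemetry.observe(); k=cam('wrist',s); im=snapshot('wrist'); cv2.imwrite('pics/w4.png',im)
_,_,y=delta([0,0,0],0,s); print(s['tcp_pos'],y,s['time_s'],s['joint_pos'])
m=line_meas(im,k,(536.6,19.7)); print(m)
o=overlay(im,k,m[0],m[1],m[1])
k1=cam('wrist',dict(tcp_pos=[501.64,-127.686,420.444],eef_rot=[-3.14064505e+00,-1.16017464e-02,-1.30536091e-03]))
a=cv2.imread('pics/w1.png')[160:235,370:440]; a=cv2.resize(a,None,fx=8,fy=8,interpolation=cv2.INTER_CUBIC)
cv2.imwrite('pics/ov4.png',cv2.resize(np.hstack([o,a]),(800,411)))
e,t=[atz(ray(k1,q),8) for q in((417,168),(391.5,226))]; d=t-e; print(e,t,np.linalg.norm(d),np.degrees(np.arctan2(d[1],d[0])))
E
```

```text
[536.13507016  20.62095318 346.84702428] -0.17 8.525 [ 0.04132322  0.21386736 -0.1978992   1.86248663  0.047296    1.07008747
 -1.74872908]
(array([536.54205155,  19.85943505]), np.float64(108.86849061270448), (4.374763488769531, 32.96136474609375), array([317.17474794, 198.74836771]))
[ 480.72415671 -324.10383662    8.        ] [ 361.26378252 -280.26763244    8.        ] 127.24933712379912 159.84929502590632
```

View pics/ov4.png

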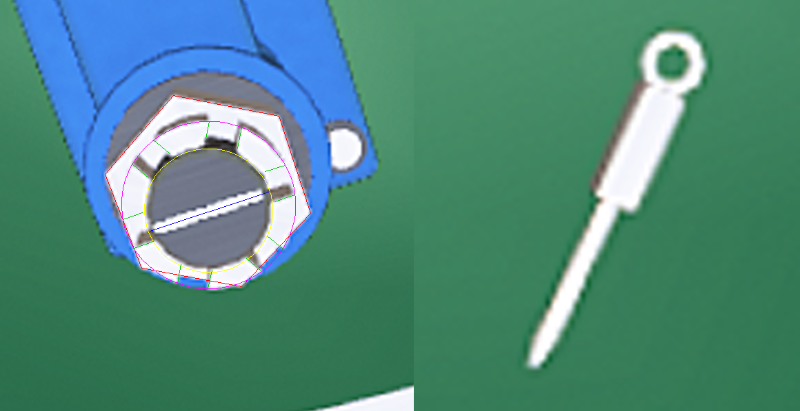

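>>> servo_tool --pt "-17 55 0 0 0 -10 85" --pt "-35 112 0 0 0 -20 85" --pt "-52 168 0 0 0 -30 85" --pt "-69 225 0 0 0 -40 85" --pt "-86 280 0 0 0 -50 85"

```text
time_s: 9.2
tcp_pos: [454.8, -245.1, 347.1]
eef_rot: [2.876, 1.264, 0.001]
force: [0.9, 0.0, -0.0]
gripper_width: 0.999
gripper_force: 0.0
```

>>> servo_tool --pt "0 0 20 0 0 -10 85" --pt "0 0 40 0 0 -20 85" --pt "0 0 60 0 0 -30 85" --pt "0 0 80 0 0 -40 85" --pt "0 0 80 0 0 -50 85"

```text
time_s: 9.82
tcp_pos: [454.1, -243.0, 265.1]
eef_rot: [-2.07, -2.358, 0.002]
force: [0.2, -0.5, 0.5]
gripper_width: 0.998
gripper_force: 0.0
```

>>> servo_tool --pt "0 0 0 0 0 -10 85" --pt "0 0 0 0 0 -20 85" --pt "0 0 0 0 0 -30 85" --pt "0 0 0 0 0 -40 85" --pt "0 0 0 0 0 -50 85"

```text
time_s: 10.45
tcp_pos: [455.4, -243.6, 266.9]
eef_rot: [-0.881, -3.015, -0.0]
force: [0.5, 0.3, 0.5]
gripper_width: 0.991
gripper_force: 0.0
```

```bash
python3 - <<'E'
from ov import *
s=telemetry.observe(); print(s['tcp_pos'],s['time_s'],s['joint_pos'])
print(delta([445,-304,180],160,s))
E
```

```text
[ 455.38326026 -243.58104625  266.85612979] 10.45 [ 0.75991234  0.2823306  -0.43966825  1.99624688  0.1525584   0.89464577
  1.24210586]
(array([-23.8, -56.5,  86.9]), array([  0.  ,  -0.02, -12.56]), np.float64(147.44))
```

>>> servo_tool --pt "-10 -25 30 0 0 -6 85" --pt "-24 -56.5 60 0 0 -12.5 85" --pt "-24 -56.5 87 0 0 -12.5 85" --pt "-24 -56.5 87 0 0 -12.5 85" --pt "-24 -56.5 87 0 0 -12.5 85"

```text
time_s: 11.08
tcp_pos: [445.9, -303.8, 180.8]
eef_rot: [0.551, 3.092, -0.0]
force: [0.2, 0.8, 0.1]
gripper_width: 0.996
gripper_force: 0.0
```

```bash
cat > pinm.py <<'E'
from ov import *
def pinrect(im,k,c,z,half=80,n=480):
    return rect(im,k,c,z,half,n)
def fit(im,k,c,z):
    r=rect(im,k,c,z,90,540); g=cv2.cvtColor(r,cv2.COLOR_BGR2HSV)
    m=((g[...,1]<70)&(g[...,2]>90)).astype(np.uint8)
    n,l,st,ce=cv2.connectedComponentsWithStats(m)
    i=min([j for j in range(1,n) if st[j,4]>600],key=lambda j:np.hypot(*(ce[j]-270)))
    ys,xs=np.nonzero(l==i); P=np.c_[c[0]-(-90+ys*180/539),c[1]-(-90+xs*180/539)]
    return P,r,(l==i)
E
python3 - <<'E'
from pinm import *
s=telemetry.observe(); k=cam('wrist',s); im=snapshot('wrist'); cv2.imwrite('pics/w5.png',im)
print(s['tcp_pos'],delta([0,0,0],0,s)[2],s['joint_pos'][6])
P,r,m=fit(im,k,(435,-300),12)
mu=P.mean(0); d=np.linalg.svd(P-mu,full_matrices=False)[2][0]; d*=-np.sign(d[0]); t=(P-mu)@d; w=(P-mu)@[-d[1],d[0]]
print(mu,np.degrees(np.arctan2(d[1],d[0])),t.min(),t.max())
b=np.arange(t.min(),t.max(),6)
for a in b:
    q=w[(t>=a)&(t<a+2)]; print(round(a,1),np.round([q.min(),q.max()],1) if len(q) else None)
for nme in ('pin','pin_mid'):
    print(nme,[(round(a['confidence'],2),atz(ray(k,np.array(a['location'])*[640,400]),8).round(1)) for a in models.mark_of('wrist',nme)[:2]])
cv2.imwrite('pics/pin5.png',np.hstack([cv2.resize(r,(400,400)),cv2.resize(im[:, 120:520],(400,400))]))
E
```

```text
[ 445.94093288 -303.76913508  180.77810276] 159.77 1.4709237787523235
[ 432.8812386  -306.40164042] 158.90535009885227 -55.256227800405306 78.21910172969238
-55.3 [-5.5  5.7]
-49.3 [-11.   10.8]
-43.3 [-11.8  11.4]
-37.3 [-9.5  9.5]
-31.3 [-8.2  8.6]
-25.3 [-8.1  8.6]
-19.3 [-8.6  8.6]
-13.3 [-8.5  8.6]
-7.3 [-8.5  8.6]
-1.3 [-8.6  8.6]
4.7 [-8.6  8.7]
10.7 [-6.5  6.4]
16.7 [-4.1  3.8]
22.7 [-4.   3.8]
28.7 [-4.   3.8]
34.7 [-4.   3.7]
40.7 [-3.9  3.8]
46.7 [-3.8  3.7]
52.7 [-3.8  3.9]
58.7 [-3.7  3.9]
64.7 [-3.6  4. ]
70.7 [-3.4  3.1]
76.7 [-2.1  1.5]
pin [(0.74, array([ 422.3, -303.2,    8. ]))]
pin_mid [(0.91, array([ 396.1, -291.7,    8. ]))]
```

View pics/pin5.png

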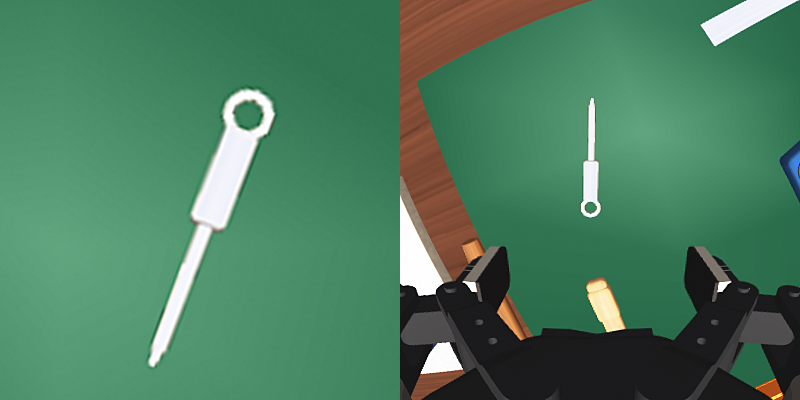

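```bash
python3 - <<'E'
from h import *
print(delta([444.1,-310.7,4],158.9))
E
```

```text
(array([  0. ,  -6.9, 177.3]), array([-0.03,  0.14,  0.91]), np.float64(159.81))
```

>>> servo_tool --pt "0 -7 50 0 0 0.9 85" --pt "0 -7 100 0 0 0.9 60" --pt "0 -7 145 0 0 0.9 50" --pt "0 -7 160 0 0 0.9 50" --pt "0 -7 160 0 0 0.9 50"

```text
time_s: 11.85
tcp_pos: [443.1, -310.5, 20.2]
eef_rot: [-0.575, -3.088, -0.0]
force: [-0.3, -0.1, 0.9]
gripper_width: 0.584
gripper_force: 0.0
```

```bash
python3 - <<'E'
from h import *
for i in range(3): print(delta([444.1,-310.7,4],158.9)); snapshot('wrist')
E
```

```text
(array([-1. ,  0.2, 16.2]), array([-0.  , -0.01,  0.01]), np.float64(158.91))
(array([-0.2,  0.4, 17. ]), array([-0.02,  0.1 , -0.  ]), np.float64(158.9))
(array([ 0.2,  0.6, 17.6]), array([-0.03,  0.17, -0.02]), np.float64(158.88))
```

>>> servo_tool --pt "0 0.4 10 0 0 0 50" --pt "0 0.4 16 0 0 0 50" --pt "0 0.4 16 0 0 0 50"

```text
time_s: 12.38
tcp_pos: [442.3, -310.1, 3.6]
eef_rot: [-0.575, -3.087, -0.0]
force: [0.1, 0.3, -0.5]
gripper_width: 0.589
gripper_force: 0.0
```

>>> servo_tool --pt "0 0 0 0 0 0 5" --pt "0 0 0 0 0 0 5" --pt "0 0 0 0 0 0 5" --pt "0 0 0 0 0 0 5" --pt "0 0 0 0 0 0 5" --squeeze 80

```text
time_s: 13.0
tcp_pos: [442.8, -310.3, 4.1]
eef_rot: [0.576, 3.088, -0.0]
force: [0.0, 0.2, -0.2]
gripper_width: 0.059
gripper_force: 0.0
```

```bash
python3 - <<'E'
from h import *
s=telemetry.observe(); im=snapshot('wrist'); cv2.imwrite('pics/w6.png',im); k=cam('wrist',s); print(s['tcp_pos'],proj(k,s['tcp_pos']))
cv2.imwrite('pics/w6v.png',np.hstack([cv2.resize(im[90:390,170:470],(400,400))]+[cv2.resize(snapshot('side')[240:340,270:370],(400,400))]))
E
```

```text
[ 442.78722899 -310.31176377    4.0530436 ] [317.05172179 236.76781111]
```

View pics/w6v.png

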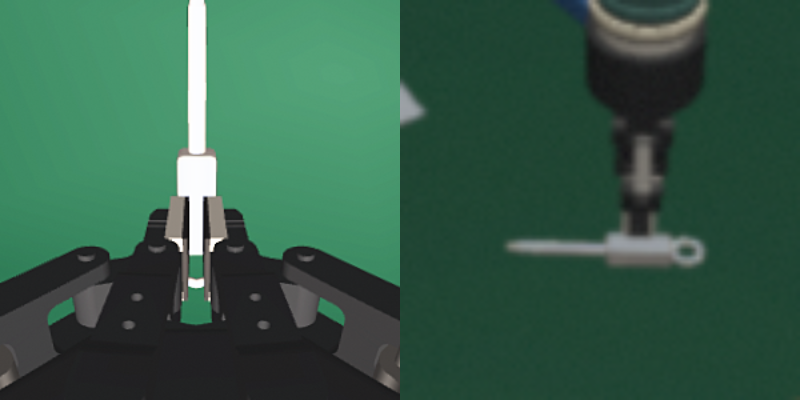

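>>> servo_tool --pt "0 0 0 0 0 0 40" --pt "0 0 0 0 0 0 40" --pt "0 0 4 0 0 0 40" --pt "0 0 4 0 0 0 40"

```text
time_s: 13.6
tcp_pos: [442.5, -310.2, -0.4]
eef_rot: [-0.576, -3.088, -0.0]
force: [-0.1, -0.0, 0.1]
gripper_width: 0.469
gripper_force: 0.0
```

>>> servo_tool --pt "0 0 2 0 0 0 30" --pt "0 0 4 0 0 0 30" --pt "0 0 4 0 0 0 30" --pt "0 0 4 0 0 0 30"

```text
time_s: 14.1
tcp_pos: [442.8, -310.3, -4.0]
eef_rot: [-0.576, -3.088, -0.0]
force: [0.4, -0.2, -1.0]
gripper_width: 0.351
gripper_force: 0.0
```

>>> servo_tool --pt "0 0 2 0 0 0 26" --pt "0 0 4 0 0 0 26" --pt "0 0 4 0 0 0 26"

```text
time_s: 14.48
tcp_pos: [442.6, -310.2, -8.2]
eef_rot: [-0.576, -3.088, -0.0]
force: [-0.1, -0.4, 0.3]
gripper_width: 0.305
gripper_force: 0.0
```

>>> servo_tool --pt "0 0 0 0 0 0 5" --pt "0 0 0 0 0 0 5" --pt "0 0 0 0 0 0 5" --squeeze 60

```text
time_s: 14.85
tcp_pos: [442.8, -310.3, -8.0]
eef_rot: [0.576, 3.088, -0.0]
force: [0.8, -0.2, 1.1]
gripper_width: 0.058
gripper_force: 0.3
```

>>> servo_tool --pt "0 0 0 0 0 0 40" --pt "0 0 0 0 0 0 40" --pt "0 0 2 0 0 0 40" --pt "0 0 4 0 0 0 40" --pt "0 0 4 0 0 0 40"

```text
time_s: 15.48
tcp_pos: [442.6, -310.2, -12.3]
eef_rot: [-0.576, -3.088, -0.0]
force: [0.2, -0.9, -0.1]
gripper_width: 0.469
gripper_force: 0.0
```

```bash
python3 - <<'E'
from h import *
s=telemetry.observe(); im=snapshot('wrist'); cv2.imwrite('pics/w7.png',im); print(s['tcp_pos'])
cv2.imwrite('pics/w7v.png',np.hstack([cv2.resize(im[90:390,170:470],(400,400))]+[cv2.resize(snapshot('side')[260:320,290:350],(400,400))]))
E
```

```text
[ 442.56328805 -310.19634444  -12.27755154]
```

View pics/w7v.png

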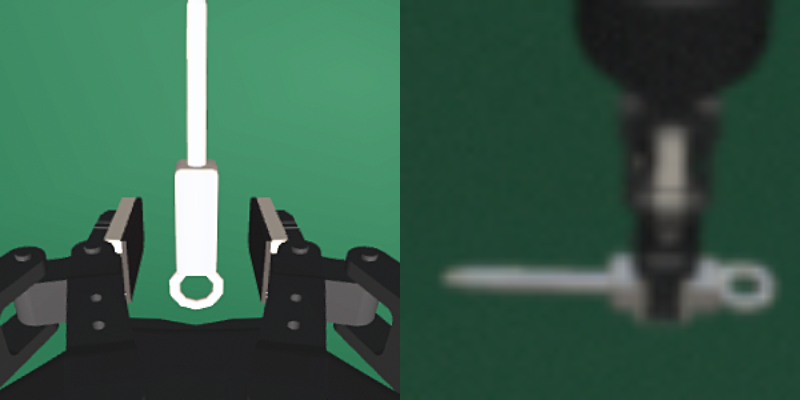

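>>> servo_tool --pt "0 0 2 0 0 0 26" --pt "0 0 4 0 0 0 26" --pt "0 0 6 0 0 0 26" --pt "0 0 6 0 0 0 26"

```text
time_s: 16.08
tcp_pos: [442.6, -310.2, -18.2]
eef_rot: [-0.576, -3.088, -0.0]
force: [-0.3, 0.1, 0.6]
gripper_width: 0.302
gripper_force: 0.0
```

>>> servo_tool --pt "0 0 0 0 0 0 12" --pt "0 0 0 0 0 0 12" --pt "0 0 0 0 0 0 12" --squeeze 40

```text
time_s: 16.45
tcp_pos: [442.8, -310.3, -17.9]
eef_rot: [0.576, 3.088, 0.0]
force: [-0.3, 0.6, 1.1]
gripper_width: 0.173
gripper_force: 40.5
```

>>> servo_tool --pt "0 0 0 0 0 0 26" --pt "0 0 0 0 0 0 26" --pt "0 0 2 0 0 0 26" --pt "0 0 4 0 0 0 26" --pt "0 0 4 0 0 0 26"

```text
time_s: 17.08
tcp_pos: [442.6, -310.2, -22.2]
eef_rot: [-0.576, -3.088, -0.0]
force: [-0.5, 0.9, -0.1]
gripper_width: 0.305
gripper_force: 0.0
```

>>> servo_tool --pt "0 0 0 0 0 0 8" --pt "0 0 0 0 0 0 8" --pt "0 0 0 0 0 0 8" --squeeze 70

```text
time_s: 17.45
tcp_pos: [442.7, -310.3, -21.9]
eef_rot: [-0.576, -3.088, 0.0]
force: [0.2, 0.4, 2.7]
gripper_width: 0.167
gripper_force: 70.2
```

>>> servo_tool --pt "0 0 -15 0 0 0 8" --pt "0 0 -50 0 0 0 8" --pt "0 0 -100 0 0 0 8" --pt "0 0 -155 0 0 0 8" --pt "0 0 -210 0 0 0 8"

```text
time_s: 18.08
tcp_pos: [442.1, -310.2, 190.3]
eef_rot: [-0.576, -3.088, 0.0]
force: [0.7, -0.9, -1.6]
gripper_width: 0.165
gripper_force: 69.9
```

>>> servo_tool --pt "0 0 -40 0 0 8 8" --pt "0 0 -60 0 0 18 8" --pt "0 0 -60 0 0 28 8" --pt "0 0 -60 0 0 38 8" --pt "0 0 -60 0 0 48 8"

```text
time_s: 18.7
tcp_pos: [442.1, -310.0, 248.6]
eef_rot: [1.789, 2.582, 0.0]
force: [-0.1, -0.7, -1.6]
gripper_width: 0.162
gripper_force: 69.9
```

```bash
python3 - <<'E'
from h import *
s=telemetry.observe(); print(s['tcp_pos'],s['gripper_force'],s['gripper_width'],s['joint_pos'],s['force'])
print(delta([580.5,-108.9,245],108.9,s))
E
```

```text
[ 442.10777664 -309.96169097  248.64916692] 69.89179015159607 0.16231060785516832 [ 0.74867391  0.32051118 -0.28030643  1.97499059  0.11516527  0.86103129
  0.76552236] [-0.09293894 -0.68111379 -1.60114018]
(array([139.7, 200.2,   3.7]), array([0.  , 0.  , 1.66]), np.float64(110.56))
```

>>> servo_tool --pt "20 40 0 0 0 1.7 8" --pt "48 80 0 0 0 1.7 8" --pt "76 120 0 0 0 1.7 8" --pt "106 160 0 0 0 1.7 8" --pt "138 200 3 0 0 1.7 8"

```text
time_s: 19.32
tcp_pos: [580.8, -109.0, 245.8]
eef_rot: [1.82, 2.559, 0.0]
force: [0.7, -0.5, -1.8]
gripper_width: 0.167
gripper_force: 69.9
```

>>> servo_tool --pt "0 0 0 0 0 0 8" --pt "0 0 0 0 0 0 8" --pt "0 0 0 0 0 0 8"

```text
time_s: 19.7
tcp_pos: [579.4, -112.0, 245.1]
eef_rot: [-1.824, -2.558, 0.002]
force: [-0.2, -0.8, -0.6]
gripper_width: 0.162
gripper_force: 69.9
```

```bash
cat > tipm.py <<'E'
from pinm import *
def pinmeas(im,k,zax,s,L=(25,100)):
    """pin measured in tool frame: rectify at plane z=zax, report shank centreline & shoulder & tip in world"""
    Rt=R.from_rotvec(s['eef_rot']).as_matrix(); t0=np.array(s['tcp_pos'])
    X=np.arange(5,110,.25); Y=np.arange(-20,20,.25)
    ex,ey=Rt[:2,0],Rt[:2,1]
    mp=np.array([[proj(k,[*(t0[:2]+ex*x+ey*y),zax]) for y in Y] for x in X],np.float32)
    return X,Y,cv2.remap(im,mp,None,cv2.INTER_CUBIC)
E
python3 - <<'E'
from tipm import *
s=telemetry.observe(); k=cam('wrist',s); im=snapshot('wrist'); cv2.imwrite('pics/w8.png',im)
print(s['tcp_pos'],delta([0,0,0],0,s)[2])
X,Y,r=pinmeas(im,k,s['tcp_pos'][2]+30,s); v=cv2.cvtColor(r,cv2.COLOR_BGR2HSV)
m=(v[...,2]>140)&(v[...,1]<80)
for i in range(0,len(X),20):
    q=Y[m[i]]; print(X[i],(q.min(),q.max(),q.mean().round(2),len(q)) if len(q) else None)
im2=snapshot('side'); cv2.imwrite('pics/s8.png',im2); sc=snapshot('scene'); cv2.imwrite('pics/c8.png',sc)
for n in ('wrist','side','scene'):
  for t in ('pin','pin_mid','cross_hole'):
    print(n,t,[(round(a['confidence'],2),(np.array(a['location'])*[640,400]).round(1)) for a in models.mark_of(n,t)[:2]])
ex=R.from_rotvec(s['eef_rot']).as_matrix()[:,0]; t0=np.array(s['tcp_pos'])
for n in ('wrist','side','scene'): print(n,[proj(cam(n,s),t0+ex*a+[0,0,30]).round(1) for a in (21,48.6,89)])
E
```

```text
[ 579.37811589 -112.04493369  245.0625132 ] 109.02
5.0 (np.float64(-7.5), np.float64(7.25), np.float64(-0.12), 60)
10.0 (np.float64(-8.25), np.float64(7.75), np.float64(-0.25), 65)
15.0 (np.float64(-8.25), np.float64(8.0), np.float64(-0.12), 66)
20.0 (np.float64(-3.0), np.float64(2.5), np.float64(-0.25), 23)
25.0 (np.float64(-3.5), np.float64(3.25), np.float64(-0.12), 28)
30.0 (np.float64(-3.5), np.float64(3.25), np.float64(-0.12), 28)
35.0 (np.float64(-3.75), np.float64(3.25), np.float64(-0.25), 29)
40.0 (np.float64(-3.5), np.float64(3.25), np.float64(-0.12), 28)
45.0 (np.float64(-3.5), np.float64(3.25), np.float64(-0.12), 28)
50.0 (np.float64(-3.5), np.float64(3.25), np.float64(-0.12), 28)
55.0 (np.float64(-3.75), np.float64(3.25), np.float64(-0.25), 29)
60.0 (np.float64(-3.75), np.float64(3.25), np.float64(-0.25), 29)
65.0 (np.float64(-16.75), np.float64(3.25), np.float64(-3.93), 37)
70.0 (np.float64(-20.0), np.float64(3.25), np.float64(-8.83), 64)
75.0 (np.float64(-3.5), np.float64(3.25), np.float64(-0.12), 28)
80.0 (np.float64(-3.25), np.float64(2.75), np.float64(-0.25), 25)
85.
[... 238 characters left out ...]
t64(19.25), np.float64(1.85), 90)
wrist pin [(0.79, array([314. , 218.9]))]
wrist pin_mid [(0.93, array([315.8, 157.9]))]
wrist cross_hole [(0.19, array([314.8, 219.6]))]
side pin [(0.46, array([348.9, 175.3]))]
side pin_mid [(0.63, array([339.5, 170.7]))]
side cross_hole [(0.55, array([319.7, 165.3]))]
scene pin []
scene pin_mid [(0.69, array([281.9, 162. ])), (0.55, array([355.8, 357.6]))]
scene cross_hole [(0.8, array([308. , 183.6])), (0.29, array([227.6, 199.5]))]
wrist [array([317.1, 218.3]), array([317.1, 158.8]), array([317.2,  67.5])]
side [array([346.5, 172.8]), array([340.2, 169.3]), array([331.3, 164.3])]
scene [array([273.6, 159.1]), array([281.3, 162.5]), array([292.8, 167.5])]
```

```bash
cat > ins.py <<'E'
from h import *
import sys
back=float(sys.argv[1]); a=np.radians(108.87); u=np.array([np.cos(a),np.sin(a)]); v=np.array([u[1],-u[0]])
t=np.array([536.5,19.75])-back*u+0.15*v
for i in range(3):
    s=telemetry.observe(); print(delta([*t,219],108.87,s),s['tcp_pos'].round(1),s['force'].round(1)); snapshot('wrist')
E
python3 ins.py 130
```

```text
(array([ 7. ,  0.6, 26. ]), array([-0.  , -0.  ,  0.32]), np.float64(109.19)) [ 580.4 -110.   245. ] [-0.4 -0.5 -1.8]
(array([ 7. ,  0.6, 26. ]), array([-0.  , -0.  ,  0.32]), np.float64(109.19)) [ 580.4 -110.   245. ] [-0.5  0.1 -0.9]
(array([ 7. ,  0.6, 26. ]), array([-0.  , -0.  ,  0.32]), np.float64(109.19)) [ 580.4 -110.   245. ] [ 0.9  0.7 -0.3]
```

Settled now; lower to hole height.

>>> servo_tool --pt "0 0.6 15 0 0 0.3 8" --pt "0 0.6 26 0 0 0.3 8" --pt "0 0.6 26 0 0 0.3 8" --pt "0 0.6 26 0 0 0.3 8"

```text
time_s: 20.95
tcp_pos: [581.1, -109.9, 218.8]
eef_rot: [-1.827, -2.556, 0.0]
force: [-1.1, -0.5, 0.5]
gripper_width: 0.17
gripper_force: 69.9
```

```bash
python3 ins.py 130; python3 - <<'E'
from tipm import *
s=telemetry.observe(); k=cam('wrist',s); im=snapshot('wrist'); cv2.imwrite('pics/w9.png',im)
print(line_meas(im,k,(536.5,19.75)))
o=im.copy(); o=cv2.resize(o[0:270,180:450],None,fx=2.22,fy=2.22,interpolation=cv2.INTER_CUBIC)
cv2.imwrite('pics/w9v.png',o)
E
```

```text
(array([ 7.1, -0.1, -0.2]), array([-0.01, -0.01,  0.02]), np.float64(108.89)) [ 581.1 -109.9  218.8] [-1.1 -0.5  0.5]
(array([ 7.1, -0.3,  0.1]), array([0.02, 0.  , 0.01]), np.float64(108.88)) [ 581.3 -109.9  219.1] [ 0.8  0.8 -0.7]
(array([ 7.2, -0.4,  0.3]), array([0.04, 0.02, 0.01]), np.float64(108.88)) [ 581.4 -109.9  219.3] [-0.6  0.5 -1.9]Traceback (most recent call last):
  File "<stdin>", line 3, in <module>
  File "ov.py", line 9, in line_meas
    n,l,st,ce=cv2.connectedComponentsWithStats(m); i=1+np.argmax(st[1:,4])
                                                       ~~~~~~~~~^^^^^^^^^^
    return _wrapfunc(a, 'argmax', axis=axis, out=out, **kwds)
    return bound(*args, **kwds)
ValueError: attempt to get argmax of an empty sequence
```

>>> servo_tool --pt "8 -0.2 0.1 0 0 0 8" --pt "16 -0.2 0.1 0 0 0 8" --pt "19 -0.2 0.1 0 0 0 8" --pt "19 -0.2 0.1 0 0 0 8"

```text
time_s: 21.65
tcp_pos: [574.6, -91.5, 219.0]
eef_rot: [1.826, 2.556, 0.0]
force: [-0.4, -0.4, -1.6]
gripper_width: 0.163
gripper_force: 69.9
```

```bash
python3 ins.py 118; python3 - <<'E'
from tipm import *
im=cv2.imread('pics/w9.png'); im=snapshot('wrist'); cv2.imwrite('pics/w9.png',im)
cv2.imwrite('pics/w9v.png',cv2.resize(im[0:200,217:417],(600,600),interpolation=cv2.INTER_CUBIC))
E
```

```text
(array([-0.4,  0.1, -0. ]), array([0.01, 0.  , 0.06]), np.float64(108.93)) [574.6 -91.5 219. ] [-0.4 -0.4 -1.6]
(array([-0. ,  0.1, -0. ]), array([0.01, 0.01, 0.03]), np.float64(108.9)) [574.7 -91.9 219. ] [ 0.2 -1.3 -0.8]
(array([ 0.3,  0.2, -0.1]), array([ 0.  ,  0.01, -0.  ]), np.float64(108.87)) [574.7 -92.2 218.9] [-0.5  0.3 -1.4]
```

View pics/w9v.png

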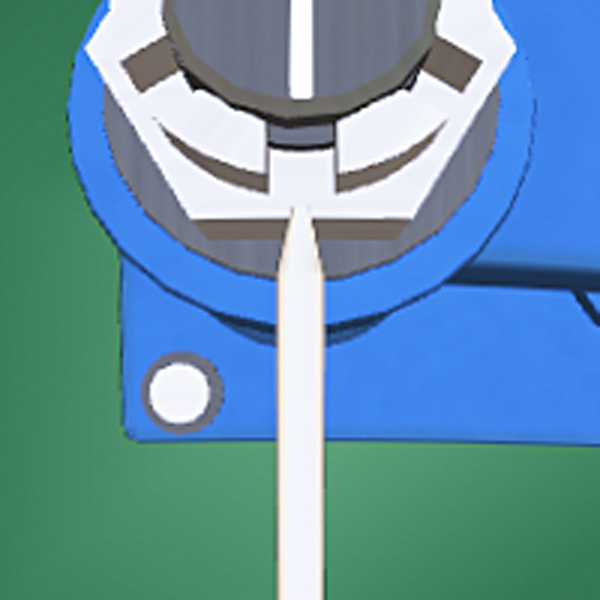

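>>> servo_tool --pt "6 0.1 0 0 0 0 8" --pt "14 0.1 0 0 0 0 8" --pt "22 0.1 0 0 0 0 8" --pt "30 0.1 0 0 0 0 8" --pt "30 0.1 0 0 0 0 8"

```text
time_s: 22.48
tcp_pos: [564.8, -62.4, 219.0]
eef_rot: [-1.825, -2.557, -0.0]
force: [0.2, 0.1, -1.6]
gripper_width: 0.169
gripper_force: 69.9
```

>>> servo_tool --pt "8 0 0 0 0 0 8" --pt "16 0 0 0 0 0 8" --pt "24 0 0 0 0 0 8" --pt "31 0 0 0 0 0 8" --pt "31 0 0 0 0 0 8"

```text
time_s: 23.1
tcp_pos: [554.8, -33.3, 218.9]
eef_rot: [-1.825, -2.557, -0.0]
force: [0.3, -0.5, -1.0]
gripper_width: 0.162
gripper_force: 69.9
```

```bash
python3 ins.py 57
```

```text
(array([-0.9, -0. , -0.1]), array([ 0.  , -0.01,  0.1 ]), np.float64(108.97)) [554.8 -33.3 218.9] [ 0.3 -0.5 -1. ]
(array([-0.2,  0. , -0.1]), array([0.  , 0.01, 0.05]), np.float64(108.92)) [555.  -34.  218.9] [ 0.5 -1.1 -1.2]
(array([ 0.2,  0. , -0.1]), array([0.  , 0.01, 0.01]), np.float64(108.88)) [555.1 -34.3 218.9] [ 0.1  0.2 -0.6]
```

>>> servo_tool --pt "3 0 0 0 0 0 8" --pt "6 0 0 0 0 0 8" --pt "7 0 0 0 0 0 8" --pt "7 0 0 0 0 0 8"

```text
time_s: 23.75
tcp_pos: [552.7, -27.5, 218.9]
eef_rot: [-1.827, -2.556, -0.0]
force: [-0.6, -0.4, -1.8]
gripper_width: 0.166
gripper_force: 69.9
```

>>> servo_tool --pt "1 0 0 0 0 0 8" --pt "2 0 0 0 0 0 8" --pt "2 0 0 0 0 0 8"

```text
time_s: 24.12
tcp_pos: [552.1, -25.6, 218.9]
eef_rot: [-1.827, -2.556, -0.0]
force: [-0.1, 0.3, -0.8]
gripper_width: 0.165
gripper_force: 69.9
```

>>> servo_tool --pt "1 0 0 0 0 0 8" --pt "1.5 0 0 0 0 0 8" --pt "1.5 0 0 0 0 0 8"

```text
time_s: 24.5
tcp_pos: [551.6, -24.4, 218.9]
eef_rot: [1.827, 2.555, -0.0]
force: [-0.7, 0.4, -0.6]
gripper_width: 0.162
gripper_force: 69.9
```

>>> servo_tool --pt "0.8 0 0 0 0 0 8" --pt "1.5 0 0 0 0 0 8" --pt "1.5 0 0 0 0 0 8"

```text
time_s: 24.88
tcp_pos: [551.6, -24.2, 219.0]
eef_rot: [1.827, 2.554, -0.001]
force: [2.4, -4.6, -0.5]
gripper_width: 0.169
gripper_force: 69.8
```

>>> servo_tool --pt "-0.5 0 0 0 0 0 8" --pt "-0.5 0 0 0 0 0 40" --pt "-0.5 0 0 0 0 0 50" --pt "-0.5 0 0 0 0 0 60" --pt "-0.5 0 0 0 0 0 60"

```text
time_s: 25.5
tcp_pos: [551.2, -22.8, 218.9]
eef_rot: [-1.826, -2.556, -0.0]
force: [0.5, 0.6, 0.7]
gripper_width: 0.702
gripper_force: 0.0
```

>>> servo_tool --pt "0 0 -10 0 0 0 60" --pt "0 0 -40 0 0 0 60" --pt "0 0 -80 0 0 0 60" --pt "0 0 -100 0 0 0 60" --pt "0 0 -100 0 0 0 60"

```text
time_s: 26.12
tcp_pos: [552.7, -23.1, 321.3]
eef_rot: [1.825, 2.552, 0.004]
force: [-0.3, -0.6, -0.0]
gripper_width: 0.71
gripper_force: 0.0
```

```bash
python3 - <<'E'
from tipm import *
s=telemetry.observe(); im=snapshot('wrist'); s=telemetry.observe(); im=snapshot('wrist'); k=cam('wrist',s); cv2.imwrite('pics/w10.png',im)
print(s['tcp_pos'],s['force'],s['time_s'])
a=np.radians(108.87); u=np.array([np.cos(a),np.sin(a)]); v=np.array([u[1],-u[0]]); c=np.array([536.5,19.75])
# across-width profile along hole axis at z=249
T=np.arange(-110,60,3); Y=np.arange(-15,15,.25)
mp=np.array([[proj(k,[*(c+u*t+v*y),249]) for y in Y] for t in T],np.float32)
g=cv2.cvtColor(cv2.remap(im,mp,None,cv2.INTER_CUBIC),cv2.COLOR_BGR2HSV); m=(g[...,2]>140)&(g[...,1]<80)
for t,r in zip(T,m): print(t,(Y[r].min(),Y[r].max(),r.sum()) if r.any() else None,end='; ')
print([(n,[(round(x['confidence'],2),np.round(atz(ray(k,np.array(x['location'])*[640,400]),249),1)) for x in models.mark_of('wrist',n)[:2]]) for n in('pin','pin_mid','cross_hole')])
print('expected shoulder',c-27.5*u)
E
```

```text
[551.5740816  -23.29255609 319.67181651] [-0.49481131  0.05046961  0.39791444] 26.175
-110 None; -107 None; -104 None; -101 None; -98 None; -95 None; -92 None; -89 (np.float64(-2.75), np.float64(2.0), np.int64(20)); -86 (np.float64(-8.5), np.float64(7.75), np.int64(66)); -83 (np.float64(-11.0), np.float64(10.0), np.int64(50)); -80 (np.float64(-11.5), np.float64(11.0), np.int64(42)); -77 (np.float64(-11.75), np.float64(11.0), np.int64(43)); -74 (np.float64(-11.0), np.float64(10.25), np.int64(51)); -71 (np.float64(-8.5), np.float64(8.0), np.int64(67)); -68 (np.float64(-8.5), np.float64(7.75), np.int64(66)); -65 (np.float64(-8.5), np.float64(7.75), np.int64(66)); -62 (np.float64(-8.5), np.float64(7.75), np.int64(66)); -59 (np.float64(-8.5), np.float64(7.75), np.int64(66)); -56 (np.float64(-8.5), np.float64(7.5), np.int64(65)); -53 (np.float64(-8.5), np.float64(7.5), np.int64(65)); -50 (np.float64(-8.5), np.float64(7.5), np.int64(65)); -47 (np.float64(-8.5), np.float64(7.5), np.int64(65)); -44 (np.float64(-8.5), np.float64(7.75), np.int64(66)); -41 (np.float64(-8.5), np.float64(7.75), np
[... 1064 characters left out ...]
4(14.75), np.int64(58)); 19 (np.float64(-15.0), np.float64(14.75), np.int64(111)); 22 (np.float64(-15.0), np.float64(14.75), np.int64(120)); 25 (np.float64(-15.0), np.float64(14.75), np.int64(120)); 28 (np.float64(-15.0), np.float64(14.75), np.int64(120)); 31 (np.float64(-4.0), np.float64(3.25), np.int64(30)); 34 (np.float64(-8.5), np.float64(8.25), np.int64(37)); 37 (np.float64(-2.5), np.float64(1.75), np.int64(18)); 40 (np.float64(-1.75), np.float64(1.25), np.int64(13)); 43 None; 46 None; 49 None; 52 None; 55 None; 58 None; [('pin', [(0.91, array([543.9,  -5.6, 249. ]))]), ('pin_mid', []), ('cross_hole', [(0.78, array([536.7,  18. , 249. ]))])]
expected shoulder [545.39410513  -6.27200788]
```

```bash
python3 -c "
from h import *
print(workorder.job_done())"
```

```text
the job is handed in; nothing more can be done
None
```

The castle nut is turned clockwise to the next slot, and the locking pin is home through the slots and cross hole with its shoulder against the nut. It is released and the job is handed in at about 26 s; `job_done` gave no verdict.

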